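# Unhook the yellow bracket from the drying stand

### The job

Take the yellow bracket off the drying stand: lift it until the wide part of its keyhole is over the screw head, then pull it straight off. Stand it upright on its ledge in the red tray that holds the roll of white labels, and let go. Leave the blue bracket hanging on its screw.

Things in the scene. Friction and masses are not known exactly. Their poses are not given: they have to be found in the camera images.
- yellow_bracket: Yellow L bracket, 0.25 kg, on either screw; leans 1.5°. In mm. Origin: low back edge, middle; z up, +x to the board. Plate 6 thick, 70 wide, to z=115. Ledge x -60..0. Grip tab on top, clear of the board: x -12..0, 40 wide, z 110..165; pinch front-to-back from above. Keyhole: screw hangs at z=85 in an 11 mm slot; 32 mm opening centred z=55: raise 30 (±7), then pull -x over 20 mm. Self-standing.
- blue_bracket: The same bracket painted blue, hanging on the other screw, 130 mm beside the yellow one. To be left hanging. Origin and axes as for the yellow bracket.
- stand: Plywood stand, fixed. Origin: underside, at the front face of its upright board; x from front into the board, y along it, z up. Board 12 mm thick, 270 wide, top edge z=152; foot plate x -20..100, 18 thick. Two screws at y=±65, z=135 point to -x: shank 8 mm thick, 10 long, then head 18 mm across, 4 thick. Brackets hang parallel to the board, underside at about z=50.
- tray_2: The tray to use: open red steel tray, one of the front row of four, the one with the roll of white labels (72 mm across, 40 high) in it. It does not move. 215 (x) x 300 (y) mm, 62 mm high, walls and floor 2 mm thick. Origin: centre of its underside; z up, +y away from the robot. The roll stands near y=+95 mm; the rest is free. Others hold a blue spool, a tin, or nothing.
Mind the look-alikes: they are no part of the job. Several things have the shape of the yellow_bracket; the one meant has the colours described above.

How it is judged:
By the outcome, as a careful person would: the job done as asked, in the order asked, and still so for the second after the job is handed in, with the robot touching nothing.
It also fails if it takes over 40 s, if anything falls off the work surface, if the arm or the gripper's body presses on something with over 40 N, if the wrist force passes 120 N, or if a joint passes its speed limit or range.

### The arm

A 7-joint arm with a two-finger parallel gripper is mounted at the origin on a cart in front of the work surface, level with it; the furniture and walls round the work are solid. World frame = base frame: x ahead of the robot, y to its left, z up, the work surface at z = 0. Lengths are in m, angles in rad, forces in N, time in s.
With the tool pointing down it reaches from about 0.35 to 0.9 m from the base axis. Payload 7.2 kg.
Tool frame: the origin (TCP) lies midway between the tips of the shut fingers; the grasp point (between the pads) lies 19 mm behind it; z points along the fingers, y is the line along which they close (so a half turn about z gives the same grasp; the last joint's range is limited). The gripper opens to 85 mm and grips with 20 to 120 N. Pads are 22 mm wide; open, the fingers measure 114 mm over their backs; the gripper's body (76 mm by 85 mm) begins 54 mm behind the grasp point. The pads swing forward as they close: fully open they stand 13 mm farther back than shut.
Start: joints at [-1.245, 0.411, -0.013, 1.596, 0.006, 1.134, -0.082], TCP at [0.24, 0.577, 0.231] pointing down, gripper open.
Joint ranges: [-2.95, 2.95], [-0.29, 1.99], [-1.47, 1.44], [0.14, 2.54], [-1.03, 4.17], [0.13, 1.85], [-2.86, 2.86]. Speed limits (rad/s): [2.39, 2.39, 3.01, 3.01, 3.14, 3.14, 3.14].

### API

Orientations are given as a 3x3 rotation matrix whose columns are the frame's x, y, z axes.
In Python, from cell import state, capture, camera_info, hand_in gives the robot as it stands.
- The arm moves only by the shell command python3 -m crank 'ROWS'. ROWS is a JSON object of lists of equal length, an entry for each row: "jaw": the finger opening in cm, from 0 to 8.54; "linear": the shift along the tool's x, y, z in cm, a list of three; "yaw": the turn about the tool's z in degrees. In form: {"jaw": [jaw, ...], "linear": [[x, y, z], ...], "yaw": [yaw, ...]}. A call has 1 to 10 rows; each row is the pose to reach, as a shift and turn from the pose commanded when the call began, along the tool's axes at that moment; what a row does not reach only later rows make up. A row lasts 1/10 s, in which the tool goes at most 50 mm and 8.59 degrees, less where a joint would pass 70% of its speed; a pose out of reach is approached as far as the arm can. A call with a gripper value outside its range is refused whole. The fingers move at their own pace and stop on an object; the grip force is fixed at half the most. Time passes only in rows, so rows that repeat a pose let the fingers close. It gives the time, the measured TCP pose, the force, the opening and the grip force at its end, in the units of the state.
- state(): the state, without advancing time (a new reading comes with each control period).
- capture(name): name is "scene" or "top" or "wrist"; returns the picture (400x640x3 uint8, red, green, blue); there is no depth.
- camera_info(name): a dict with "K" (3x3 intrinsics, pixels), "world_to_cam" (4x4, takes a point from world to camera coordinates); the wrist camera has in their place "tool_from_camera" (4x4, takes a point from camera to tool coordinates, whose origin is the TCP and whose axes are the flange's). Camera axes: x right, y down, z forward; pixel columns grow to the right and rows downward; lengths in m; the calibration is good to about 2 mm. The wrist camera is an equidistant fisheye: a pixel r from the principal point sees the ray r / f radians off the axis. A picture is of the moment at which its call begins: read the wrist's pose just before it. camera_info takes no time and is no camera call.
- hand_in(): hands the job in; it is judged then, once.
The state is a dict: "time_s": time; "qpos": joint angles; "qd": joint speeds; "effort": joint torques, N m; "ee_pos": TCP position; "ee_rot": TCP orientation; "wrist_force": force on the tool from outside, world axes, zero at the start; "torque": the same for the moment, N m; "gripper_width": finger opening in m; "grip_force": force on a finger pad.
Only numpy, scipy, OpenCV 4.12 (cv2) and the standard library are available. Lean on these libraries where they do the work, as an engineer would, in place of code of your own. Each camera call takes 0.05 s, during which the arm holds its last target. There are 200 camera calls.

## Working session

There is one attempt and no reset: what is moved stays moved. The work goes in short steps, Python scripts to look and compute and a shell command to move; the robot and the scene stay as the last step left them, time stands still between calls to the robot, and variables do not carry over. Pictures are saved under pics/ and viewed, at most 10 in all, crops included, and the job is handed in when it is done.

```bash
mkdir -p pics; python3 - <<'E'
from cell import *
import cv2,numpy as np
np.set_printoptions(precision=4,suppress=True)
for n in ("scene","top"):
    cv2.imwrite(f"pics/{n}0.png",capture(n)[:,:,::-1])
    i=camera_info(n);print(n,i["K"],i["world_to_cam"])
print(camera_info("wrist"));s=state();print(s["time_s"],s["ee_pos"],s["ee_rot"],s["gripper_width"])
E
```

```text
scene [[457.0593   0.     313.2098]
 [  0.     457.0593 194.1643]
 [  0.       0.       1.    ]] [[ 0.9764 -0.2146  0.0249 -0.5227]
 [-0.0691 -0.4192 -0.9052  0.1703]
 [ 0.2047  0.8821 -0.4242  0.8915]
 [ 0.      0.      0.      1.    ]]
top [[451.4578   0.     322.1334]
 [  0.     451.4578 200.6365]
 [  0.       0.       1.    ]] [[-0.0245 -0.9997 -0.0036  0.1836]
 [-0.9777  0.0247 -0.2086  0.5572]
 [ 0.2086 -0.0016 -0.978   1.0432]
 [ 0.      0.      0.      1.    ]]
{'K': array([[309.7069,   0.    , 322.2337],
       [  0.    , 309.7069, 201.4402],
       [  0.    ,   0.    ,   1.    ]]), 'tool_from_camera': array([[ 0.0009, -0.9537, -0.3008,  0.0771],
       [ 1.    ,  0.0009,  0.0004, -0.001 ],
       [-0.0002, -0.3008,  0.9537, -0.1435],
       [ 0.    ,  0.    ,  0.    ,  1.    ]])}
0.1 [0.2397 0.5767 0.2305] [[-0.9235  0.3837 -0.0005]
 [ 0.3837  0.9235 -0.0015]
 [-0.0001 -0.0015 -1.    ]] 0.08554445616813076
```

View pics/scene0.png

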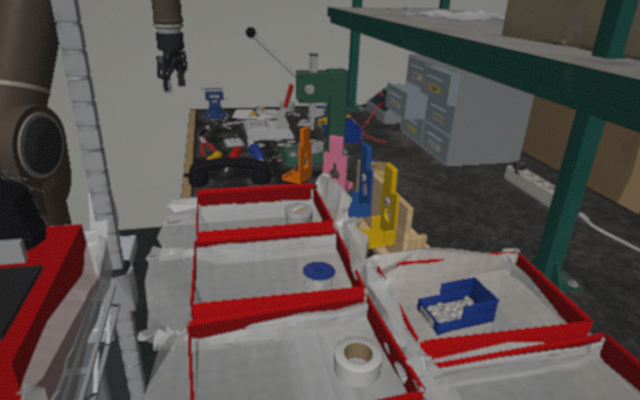

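View pics/top0.png

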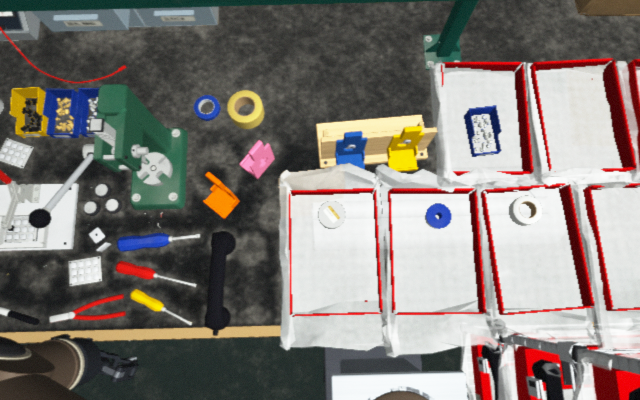

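```bash
cat >h.py <<'E'
import numpy as np,cv2
from cell import *
np.set_printoptions(precision=4,suppress=True)
def ray(n,u,v):
    i=camera_info(n);K=np.array(i["K"]);T=np.array(i["world_to_cam"]);R=T[:3,:3]
    return -R.T@T[:3,3],R.T@np.linalg.solve(K,[u,v,1])
def atz(n,u,v,z):
    o,d=ray(n,u,v);return o+d*(z-o[2])/d[2]
def proj(n,P):
    i=camera_info(n);T=np.array(i["world_to_cam"]);p=T[:3,:3]@np.asarray(P)+T[:3,3];q=np.array(i["K"])@(p/p[2]);return q[:2]
E
python3 - <<'E'
from h import *
t=cv2.imread("pics/top0.png");s=cv2.imread("pics/scene0.png")
z=lambda a,w,h:cv2.resize(a,(w,h),interpolation=cv2.INTER_CUBIC)
c=np.zeros((600,800,3),np.uint8)
c[:300,:520]=z(t[105:180,310:440],520,300)
c[300:,:400]=z(t[180:240,300:380],400,300)
c[300:,400:]=z(t[180:240,485:565],400,300)
c[:300,520:800]=z(s[120:255,330:456],280,300)
cv2.imwrite("pics/crop1.png",c)
for u,v in [(484,197),(568,188),(594,306),(505,314)]: print(atz("top",u,v,.062))
print("roll",atz("top",525,210,.04))
E
```

```text
[ 0.56   -0.2248  0.062 ]
[ 0.5773 -0.432   0.062 ]
[ 0.2958 -0.4534  0.062 ]
[ 0.2828 -0.2457  0.062 ]
roll [ 0.5293 -0.3307  0.04  ]
```

View pics/crop1.png

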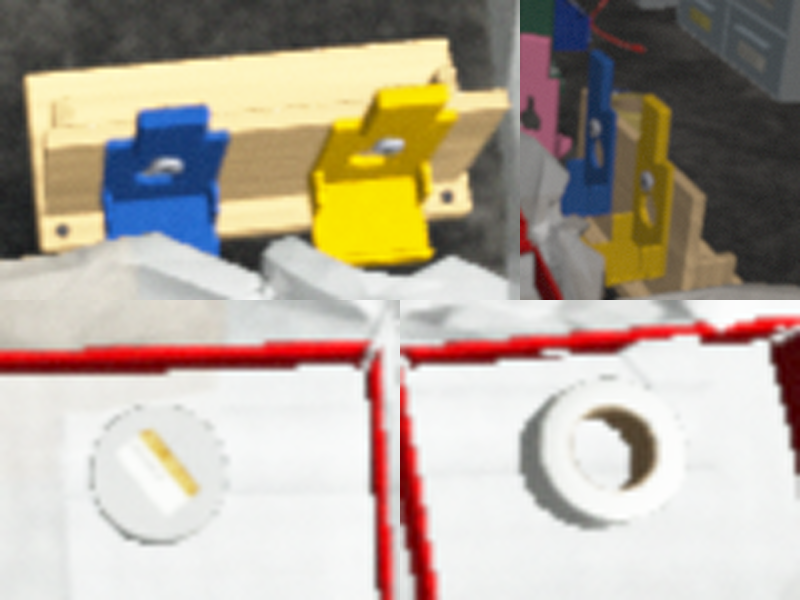

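```bash
python3 - <<'E'
from h import *
for n,l in dict(Y=[(405,127.5),(421.75,126.5)],B=[(344.2,133),(362,131.5)]).items():
    a,b=[atz("top",*p,.215) for p in l];print(n,a,b,(a+b)/2,np.linalg.norm(a-b),np.degrees(np.arctan2(*(a-b)[[1,0]])))
# scene crop scale 2.22: yellow tab top
for P in [(330+(640-520)/2.222,120+95/2.222),(330+(670-520)/2.222,120+105/2.222)]: print(P, atz("scene",*P,.215))
# board top edge front, z .152
for p in [(45/4+310,105+133/4),(505/4+310,105+92/4)]: print("board",atz("top",*p,.152))
E
```

```text
Y [ 0.6854 -0.0132  0.215 ] [ 0.6868 -0.0495  0.215 ] [ 0.6861 -0.0313  0.215 ] 0.03635409962467448 92.12611507382843
B [0.6763 0.1186 0.215 ] [0.6787 0.0801 0.215 ] [0.6775 0.0994 0.215 ] 0.03859394691485911 93.60028565924613
(384.005400540054, 162.75427542754275) [ 0.6723 -0.0177  0.215 ]
(397.5067506750675, 167.25472547254725) [ 0.6903 -0.0452  0.215 ]
board [0.6884 0.1682 0.152 ]
board [ 0.7065 -0.0978  0.152 ]
```

```bash
cat >>h.py <<'E'
def go(P,yaw=None):
    "tool-frame shift cm to world P; yaw: wanted world angle (deg) of tool y"
    s=state();R=np.array(s["ee_rot"]);p=np.array(s["ee_pos"])
    print("t",s["time_s"],"at",p,"shift cm",R.T@(np.array(P)-p)*100)
    if yaw is not None: print("yaw",-(yaw-np.degrees(np.arctan2(R[1,1],R[0,1]))))
E
python3 - <<'E'
from h import *
go([.68,-.032,.34],3.8)
print("topcam",ray("top",320,200)[0],"scenecam",ray("scene",320,200)[0])
print(atz("top",500,340,0),atz("top",636,373,0))
from scipy.optimize import least_squares
# pole lines: top points (525,345),(620,366) ; scene (75,60),(125,300)
def f(v):
    r=[]
    for n,q in (("top",[(525,345),(620,366)]),("scene",[(75,60),(125,300)])):
        a,b=proj(n,[*v,.1]),proj(n,[*v,.5]);d=(b-a)/np.linalg.norm(b-a)
        for p in q:e=np.array(p)-a;r.append(d[0]*e[1]-d[1]*e[0])
    return r
s=least_squares(f,[.2,-.3]);print(s.x,s.fun,[proj("top",[*s.x,z]) for z in (0,.3,.6)],[proj("scene",[*s.x,z]) for z in (0,.3,.6)])
E
```

```text
t 0.1 at [0.2397 0.5767 0.2305] shift cm [-64.0175 -39.3344 -10.8789]
yaw 63.63815067838209
topcam [0.3316 0.1714 1.1371] scenecam [ 0.3396 -0.8273  0.5453]
[ 0.2196 -0.2511  0.    ] [ 0.1367 -0.5657  0.    ]
[ 0.2093 -0.3068] [ 0.7656 -0.5207 -2.043   2.6091] [array([523.5455, 343.8718]), array([597.3582, 361.2149]), array([757.7007, 398.8891])] [array([139.3229, 390.0176]), array([104.4484, 205.1127]), array([ 47.8879, -94.771 ])]
```

```bash
python3 -m crank '{"jaw":[8.5,8.5,8.5,8.5,8.5,8.5,8.5,8.5,8.5,8.5],"linear":[[0,0,-4],[-3,-2,-8],[-7,-4,-11],[-11,-7,-11],[-15,-9,-11],[-19,-11.5,-11],[-23,-14,-11],[-27,-16.5,-11],[-31,-19,-11],[-35,-21.5,-11]],"yaw":[0,4,10,16,20,25,30,35,40,45]}'; python3 -c "
from h import *
go([.68,-.032,.34],3.8)"
```

```text
time_s: 1.1
ee_pos: [0.4812, 0.2425, 0.3412]
ee_rot: [[-0.378, 0.926, -0.0], [0.926, 0.378, 0.0], [0.0, -0.0, -1.0]]
wrist_force: [1.2, 0.5, 0.1]
gripper_width: 0.0849
grip_force: 0.0
t 1.1 at [0.4812 0.2425 0.3412] shift cm [-32.9328   8.0144   0.1148]
yaw 18.439183116204266
```

```bash
python3 -m crank '{"jaw":[8.5,8.5,8.5,8.5,8.5,8.5,8.5,8.5,8.5,8.5],"linear":[[-4,1,0],[-8,2,0],[-12,3,0],[-16,4,0],[-20,5,0],[-24,6,0],[-28,7,0],[-31.5,7.8,1],[-31.8,7.9,2],[-31.8,7.9,2]],"yaw":[5,9,13,16,18.7,18.7,18.7,18.7,18.7,18.7]}'; python3 - <<'E'
from h import *
go([.68,-.032,.34],3.8)
cv2.imwrite("pics/w1.png",capture("wrist")[:,:,::-1])
E
```

```text
time_s: 2.1
ee_pos: [0.6742, -0.0205, 0.3187]
ee_rot: [[-0.063, 0.998, -0.004], [0.998, 0.063, -0.001], [-0.0, -0.004, -1.0]]
wrist_force: [0.7, 0.8, -0.3]
gripper_width: 0.0851
grip_force: 0.0
t 2.1 at [ 0.6742 -0.0205  0.3187] shift cm [-1.1892  0.4974 -2.1299]
yaw -0.19193144661378936
```

View pics/w1.png

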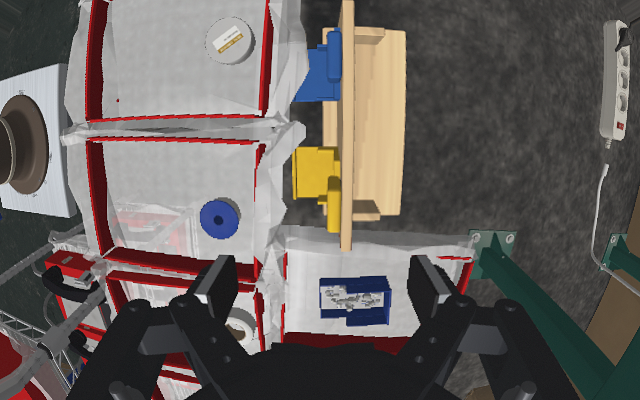

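```bash
cat >>h.py <<'E'
def wrist(u,v,z,p,R):
    i=camera_info("wrist");K=i["K"];T=np.array(i["tool_from_camera"])
    d=np.array([u-K[0,2],v-K[1,2]])/K[0,0];r=np.linalg.norm(d)
    c=np.r_[np.sin(r)*d/r,np.cos(r)];w=np.array(R)@T[:3,:3]@c;o=np.array(p)+np.array(R)@T[:3,3]
    return o+w*(z-o[2])/w[2]
E
python3 - <<'E'
import cv2
a=cv2.imread("pics/w1.png")[20:250,285:415]
cv2.imwrite("pics/w1c.png",cv2.resize(a[120:220,:],(780,600),interpolation=cv2.INTER_CUBIC))
E
```

```text
(no output)
```

View pics/w1c.png

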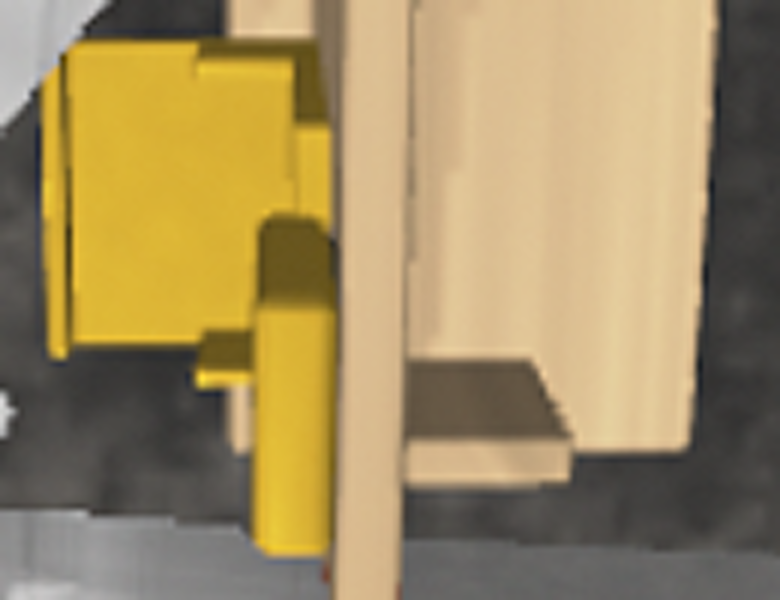

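```bash
python3 - <<'E'
from h import *
s=state();p,R=s["ee_pos"],s["ee_rot"]
g=lambda u,v,z:wrist(285+u/6,140+v/6,z,p,R)
q=[g(*c,.215) for c in [(255,303),(334,303),(330,553),(260,553)]]
print(np.array(q),np.mean(q,0));print(g(345,0,.152),g(335,590,.152),g(407,0,.152))
go(np.r_[np.mean(q,0)[:2],.24],3.8)
E
```

```text
[[ 0.6774 -0.0112  0.215 ]
 [ 0.6883 -0.0105  0.215 ]
 [ 0.6909 -0.048   0.215 ]
 [ 0.6808 -0.0487  0.215 ]] [ 0.6843 -0.0296  0.215 ]
[0.6908 0.0252 0.152 ] [ 0.698 -0.082  0.152] [0.7013 0.026  0.152 ]
t 2.15 at [ 0.6742 -0.0189  0.3199] shift cm [-1.143   0.9595  7.9834]
yaw -0.0725234024179362
```

```bash
python3 -m crank '{"jaw":[8.5,8.5,8.5,8.5,4,4,4,4],"linear":[[-0.6,0.5,3],[-1.1,0.85,7],[-1.1,0.85,11],[-1.1,0.85,14],[-1.1,0.85,14.2],[-1.1,0.85,14.2],[-1.1,0.85,14.2],[-1.1,0.85,14.2]],"yaw":[0,0,0,0,0,0,0,0]}'; python3 - <<'E'
from h import *
a=capture("wrist")[:,:,::-1]
cv2.imwrite("pics/w2.png",cv2.resize(a[150:350,180:460],(800,571),interpolation=cv2.INTER_CUBIC))
E
```

```text
time_s: 2.95
ee_pos: [0.6853, -0.0296, 0.1818]
ee_rot: [[-0.066, 0.998, 0.004], [0.998, 0.066, 0.0], [0.0, 0.004, -1.0]]
wrist_force: [-0.1, -0.2, 0.5]
gripper_width: 0.0401
grip_force: 0.0
```

View pics/w2.png

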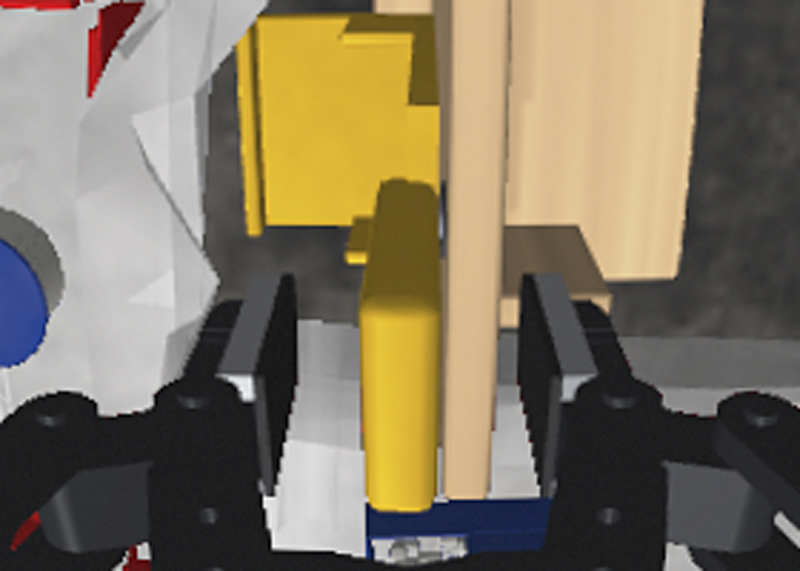

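```bash
python3 -m crank '{"jaw":[2.5,1.2,0,0,0,0,0,0],"linear":[[0,-0.1,0.2],[0,-0.1,0.3],[0,-0.1,0.3],[0,-0.1,0.3],[0,-0.1,0.3],[0,-0.1,0.3],[0,-0.1,0.3],[0,-0.1,0.3]],"yaw":[0,0,0,0,0,0,0,0]}'; python3 -c "
from h import *
go([0,0,0],3.8)"
```

```text
time_s: 3.8
ee_pos: [0.6837, -0.03, 0.1768]
ee_rot: [[-0.065, 0.998, 0.001], [0.998, 0.065, 0.0], [-0.0, 0.001, -1.0]]
wrist_force: [2.4, 0.2, 5.0]
gripper_width: 0.0116
grip_force: 58.9
t 3.8 at [ 0.6837 -0.03    0.1768] shift cm [  7.4521 -68.0511  17.5919]
yaw -0.05971333468494455
```

```bash
python3 -m crank '{"jaw":[0,0,0,0,0,0,0,0],"linear":[[0,0,-0.5],[0,0,-1],[0,0,-1.5],[0,0,-2],[0,0,-2.5],[0,0,-3],[0,0,-3],[0,0,-3]],"yaw":[0,0,0,0,0,0,0,0]}'; python3 - <<'E'
from h import *
a=capture("wrist")[:,:,::-1];b=capture("scene")[:,:,::-1]
c=np.zeros((600,800,3),np.uint8);c[:,:400]=cv2.resize(a[130:370,240:400],(400,600));c[:,400:]=cv2.resize(b[110:260,330:430],(400,600),interpolation=cv2.INTER_CUBIC)
cv2.imwrite("pics/w3.png",c)
E
```

```text
time_s: 4.6
ee_pos: [0.6828, -0.03, 0.2064]
ee_rot: [[-0.065, 0.998, -0.0], [0.998, 0.065, 0.0], [0.0, -0.0, -1.0]]
wrist_force: [0.3, -0.8, -2.1]
gripper_width: 0.0115
grip_force: 58.9
```

View pics/w3.png

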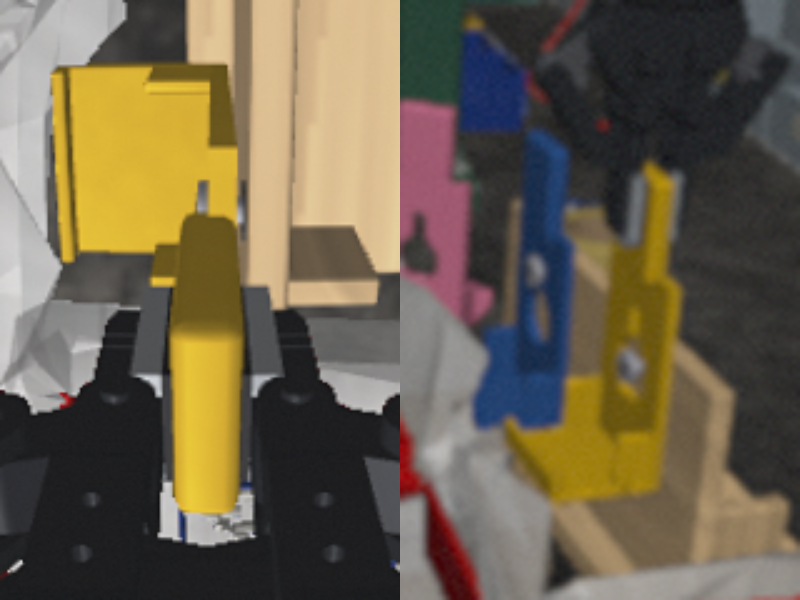

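```bash
python3 -m crank '{"jaw":[0,0,0,0,0,0,0],"linear":[[0,-0.4,0],[0,-0.8,0],[0,-1.2,0],[0,-1.6,0],[0,-2.0,0],[0,-2.4,0],[0,-2.6,0]],"yaw":[0,0,0,0,0,0,0]}'; python3 -c "
from h import *
go([.60,-.036,.40],3.8)"
```

```text
time_s: 5.4
ee_pos: [0.6567, -0.0317, 0.2064]
ee_rot: [[-0.065, 0.998, -0.0], [0.998, 0.065, 0.0], [0.0, -0.0, -1.0]]
wrist_force: [0.5, -0.1, -2.8]
gripper_width: 0.0109
grip_force: 58.9
t 5.4 at [ 0.6567 -0.0317  0.2064] shift cm [ -0.0601  -5.6918 -19.3624]
yaw -0.06539954833687389
```

```bash
python3 -m crank '{"jaw":[0,0,0,0,0,0,0,0,0,0],"linear":[[0,-0.5,-3],[0,-1,-6.5],[-0.5,-2,-10],[-2,-4,-12.5],[-4.5,-6,-13],[-7.5,-8.5,-13],[-10.5,-11,-13],[-13.5,-13.5,-13],[-16.5,-16,-13],[-19.5,-18.5,-13]],"yaw":[0,0,0,0,0,0,0,0,0,0]}';python3 -m crank '{"jaw":[0,0,0,0,0],"linear":[[-2.5,-2,0],[-4.5,-3.5,0],[-6,-4.5,0],[-6.8,-5,0],[-6.8,-5,0]],"yaw":[0,0,0,0,0]}'; python3 - <<'E'
from h import *
go([.44,-.31,.15],3.8)
cv2.imwrite("pics/w4.png",capture("wrist")[:,:,::-1])
E
```

```text
time_s: 6.4
ee_pos: [0.4841, -0.2395, 0.3365]
ee_rot: [[-0.065, 0.998, 0.001], [0.998, 0.065, 0.0], [0.0, 0.001, -1.0]]
wrist_force: [0.6, -0.5, -2.5]
gripper_width: 0.0112
grip_force: 59.0
time_s: 6.9
ee_pos: [0.4391, -0.3104, 0.3365]
ee_rot: [[-0.063, 0.998, 0.0], [0.998, 0.063, -0.0], [-0.0, 0.0, -1.0]]
wrist_force: [0.0, 0.1, -1.6]
gripper_width: 0.0116
grip_force: 59.0
t 6.9 at [ 0.4391 -0.3104  0.3365] shift cm [ 0.0453  0.0825 18.6496]
yaw -0.19120701773505377
```

View pics/w4.png

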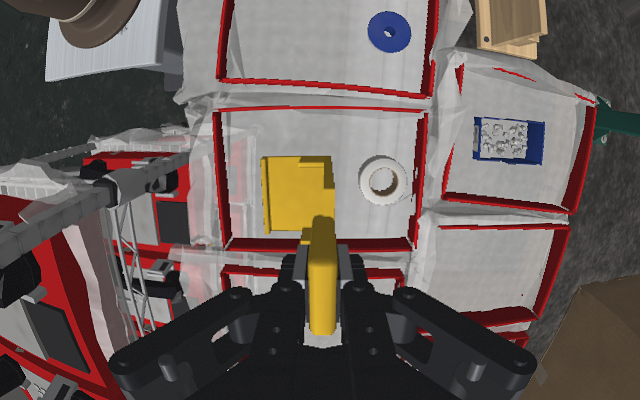

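```bash
python3 - <<'E'
from h import *
s=state();p,R=s["ee_pos"],s["ee_rot"]
for c in [(216,110),(427,110),(413,247),(220,247)]: print(wrist(*c,.062,p,R))
print("roll",wrist(383,180,.04,p,R))
E
```

```text
[ 0.2882 -0.2421  0.062 ]
[ 0.5789 -0.2231  0.062 ]
[ 0.5878 -0.4289  0.062 ]
[ 0.2896 -0.4491  0.062 ]
roll [ 0.5312 -0.3325  0.04  ]
```

```bash
python3 -m crank '{"jaw":[0,0,0,0,0,0,0,0],"linear":[[0,0,3.5],[0,0,7.5],[0,0,11.5],[0,0,15],[0,0,17.5],[0,0,18.7],[0,0,19.2],[0,0,19.2]],"yaw":[0,0,0,0,0,0,0,0]}'
```

```text
time_s: 7.75
ee_pos: [0.4405, -0.3091, 0.1445]
ee_rot: [[-0.066, 0.998, 0.0], [0.998, 0.066, 0.0], [0.0, 0.0, -1.0]]
wrist_force: [-0.3, 0.4, -2.0]
gripper_width: 0.0113
grip_force: 59.1
```

```bash
python3 -m crank '{"jaw":[0,0,0,0,0],"linear":[[0,0,0.3],[0,0,0.6],[0,0,0.9],[0,0,0.9],[0,0,0.9]],"yaw":[0,0,0,0,0]}'
```

```text
time_s: 8.25
ee_pos: [0.4398, -0.3094, 0.1354]
ee_rot: [[-0.065, 0.998, 0.0], [0.998, 0.065, -0.0], [-0.0, 0.0, -1.0]]
wrist_force: [0.6, -0.5, -3.4]
gripper_width: 0.0113
grip_force: 59.0
```

```bash
python3 -m crank '{"jaw":[0,0,0,0],"linear":[[0,0,0.2],[0,0,0.4],[0,0,0.4],[0,0,0.4]],"yaw":[0,0,0,0]}'; python3 -m crank '{"jaw":[0,0,0],"linear":[[0,0,0.2],[0,0,0.2],[0,0,0.2]],"yaw":[0,0,0]}'
```

```text
time_s: 8.65
ee_pos: [0.4398, -0.3094, 0.1312]
ee_rot: [[-0.065, 0.998, -0.0], [0.998, 0.065, 0.0], [0.0, -0.0, -1.0]]
wrist_force: [-1.3, -0.7, -2.3]
gripper_width: 0.0112
grip_force: 59.0
time_s: 8.95
ee_pos: [0.4402, -0.3096, 0.1296]
ee_rot: [[-0.065, 0.998, 0.001], [0.998, 0.065, -0.0], [-0.0, 0.001, -1.0]]
wrist_force: [0.4, -0.7, 1.5]
gripper_width: 0.0111
grip_force: 59.6
```

```bash
python3 -m crank '{"jaw":[0,0,0],"linear":[[0,0,0.1],[0,0,0.1],[0,0,0.1]],"yaw":[0,0,0]}'
```

```text
time_s: 9.25
ee_pos: [0.4409, -0.3097, 0.1293]
ee_rot: [[-0.065, 0.998, 0.002], [0.998, 0.065, -0.001], [-0.001, 0.002, -1.0]]
wrist_force: [0.8, 1.5, 8.9]
gripper_width: 0.0112
grip_force: 60.9
```

```bash
python3 -m crank '{"jaw":[1.5,2,3,4,5,5,5,5],"linear":[[0,0,-0.1],[0,0,-0.1],[0,0,-0.1],[0,0,-0.1],[0,0,-0.1],[0,0,-0.1],[0,0,-0.1],[0,0,-0.1]],"yaw":[0,0,0,0,0,0,0,0]}';python3 -m crank '{"jaw":[5,5,5,5,5,5,5],"linear":[[0,0,-1],[0,0,-3],[0,0,-6],[0,0,-10],[0,0,-14],[0,0,-16],[0,0,-16]],"yaw":[0,0,0,0,0,0,0]}'; python3 - <<'E'
from h import *
a=capture("wrist")[:,:,::-1];b=capture("scene")[:,:,::-1]
c=np.zeros((600,800,3),np.uint8);c[:300,:480]=cv2.resize(a,(480,300));c[300:,:480]=cv2.resize(capture("top")[:,:,::-1],(480,300));c[:,480:]=cv2.resize(b[100:400,290:450],(320,600))
cv2.imwrite("pics/w5.png",c)
E
```

```text
time_s: 10.05
ee_pos: [0.4398, -0.3094, 0.1293]
ee_rot: [[-0.065, 0.998, -0.0], [0.998, 0.065, 0.0], [0.0, -0.0, -1.0]]
wrist_force: [0.2, -0.6, 0.4]
gripper_width: 0.0502
grip_force: 0.0
time_s: 10.75
ee_pos: [0.4409, -0.3106, 0.2932]
ee_rot: [[-0.065, 0.998, 0.006], [0.998, 0.065, -0.002], [-0.003, 0.006, -1.0]]
wrist_force: [0.3, -0.4, -0.2]
gripper_width: 0.0502
grip_force: 0.0
```

View pics/w5.png

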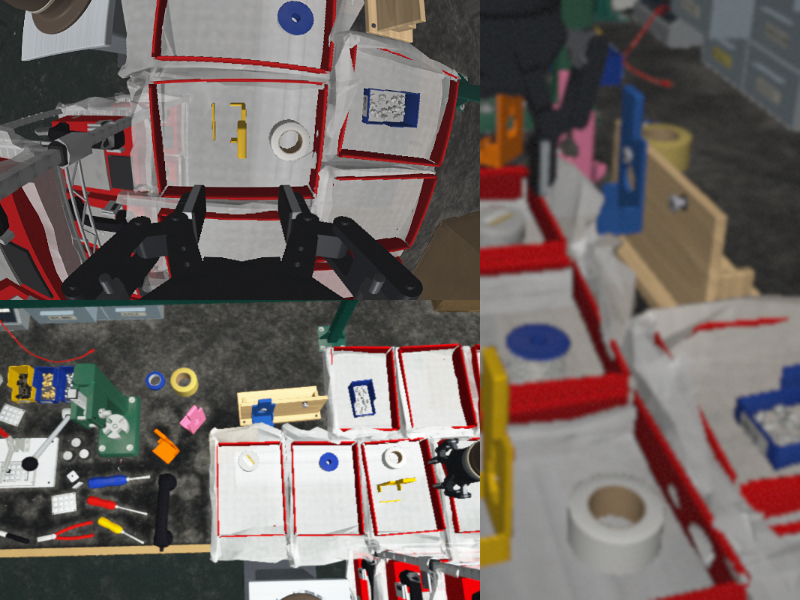

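```bash
python3 - <<'E'
from h import *
a=capture("wrist")[:,:,::-1];b=capture("scene")[:,:,::-1];t=capture("top")[:,:,::-1]
c=np.zeros((600,800,3),np.uint8);c[:300,:400]=cv2.resize(a[110:230,240:400],(400,300));c[300:,:400]=cv2.resize(t[190:310,480:640],(400,300));c[:,400:]=cv2.resize(b[220:400,240:360],(400,600))
cv2.imwrite("pics/w6.png",c);print(state()["time_s"])
# expected image points if upright: tab top corner & plate foot
f=np.array([.446,-.3094,0]);X=np.array([.998,.065,0]);Y=np.array([-.065,.998,0])
for n,P in dict(tabtop=f+[0,0,.167]-.006*X,foot=f+[0,0,.002]).items(): print(n,proj("scene",P),proj("top",P))
E
```

```text
11.05
tabtop [297.1219 279.1776] [545.8968 239.8725]
foot [299.8106 366.5069] [513.8551 245.6192]
```

View pics/w6.png

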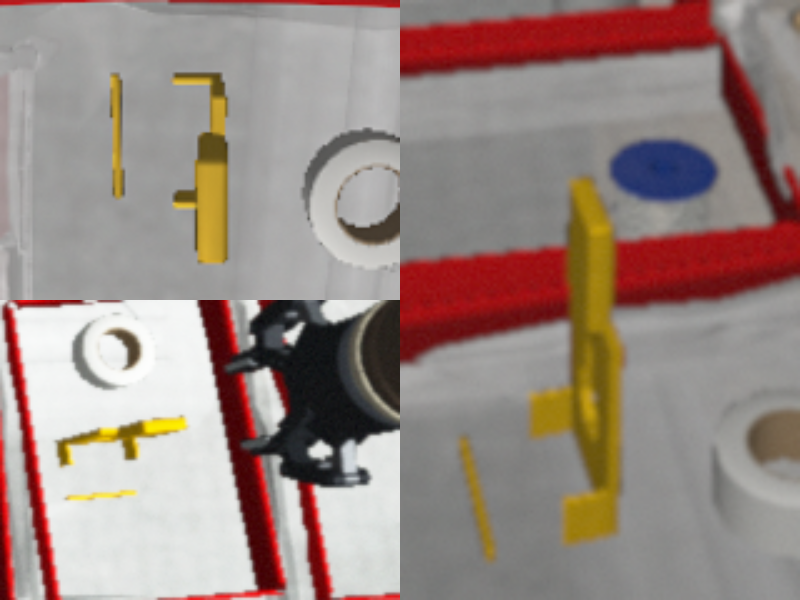

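```bash
python3 -c "
from cell import *
print(hand_in())"
```

```text
the job is handed in; nothing more can be done
None
```

The yellow bracket is off its screw and standing upright on its ledge in the red tray with the white label roll. The gripper is clear of it, the blue bracket is still on its screw, and I handed the job in at about 11 s.

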